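# Complete the cluster of big hex nuts in the parts tray

## Robot

A 6-joint arm with a two-finger parallel gripper is mounted at the origin on the work surface. World frame = base frame: x ahead of the robot, y to its left, z up, the work surface at z = 0. Lengths are in m, angles in rad, forces in N, time in s.
With the tool pointing down it reaches from about 0.375 to 0.975 m from the base axis. Payload 3.8 kg.
Tool frame: the origin (TCP) lies at the very end of the fingers, on their centre line; the grasp point (between the pads) lies 19 mm behind it; z points along the fingers, y is the direction in which the jaws open and shut (so a half turn about z gives the same grasp; the last joint's range is limited). The gripper opens to 85 mm and grips with 20 to 120 N. Pads are 22 mm wide; open, the fingers measure 114 mm over their backs; the gripper's body (76 mm by 85 mm) begins 54 mm behind the grasp point. The pads swing forward as they close: fully open they stand 13 mm farther back than shut.
Start: joints at [-1.152, 0.264, 1.604, -0, 1.274, -0.037], TCP at [0.297, -0.606, 0.231] pointing down, gripper open.
Joint ranges: [-2.63, 2.63], [-0.94, 2.18], [0.31, 2.57], [-1.31, 4.45], [0, 2.66], [-2.55, 2.55]. Speed limits (rad/s): [2.57, 2.57, 3.14, 3.14, 3.14, 3.14].

## Interface

Orientations are given as a rotation vector (axis times angle).
In Python, from workcell import bot, viewer, finish_job gives the robot as it stands.
- The arm moves only by the tool servo_tool, never from a script. Its argument "plan" is a list that holds one entry, the list of rows, each a list of 6 numbers: the shift along the tool's x, y, z in cm, then the turn, a rotation vector about the tool's x, y, z in degrees. A call has 1 to 20 rows; each row is the pose to reach, as a shift and turn from the pose measured when the call began, along the tool's axes at that moment; what a row does not reach only later rows make up. A row lasts 1/12 s, in which the tool goes at most 41.7 mm and 7.16 degrees, less where a joint would pass 70% of its speed; a pose out of reach is approached as far as the arm can. A call with a gripper value outside its range is refused whole. "claw" is the finger opening in cm, from 0 to 8.54, set as the call begins (left out, the last holds). The fingers move at their own pace and stop on an object; "grip_force" is the grip in N (left out, the last holds). Time passes only in rows, so rows that repeat a pose let the fingers close. It gives the time, the measured TCP pose, the force and the opening at its end, in the units of the state.
- bot.read_state(): the state, without advancing time (a new reading comes with each control period).
- viewer.read_camera(name): name is "scene" or "side" or "wrist"; returns a dict with "color" (480x640x3 uint8, red, green, blue), "fx", "fy", "cx", "cy" (pixels), "eye" and "rotation" of the camera in the world; the wrist camera has in their place "T_tool_cam" (4x4, takes a point from camera to tool coordinates, whose origin is the TCP and whose axes are the flange's). Camera axes: x right, y down, z forward; pixel columns grow to the right and rows downward; lengths in m; the calibration is good to about 2 mm. A picture is of the moment at which its call begins: read the wrist's pose just before it. There is no depth.
- finish_job(): hands the job in, once; it reports no verdict.
The state is a dict: "time": time; "q": joint angles; "joint_vel": joint speeds; "joint_torque": joint torques, N m; "tool_pos": TCP position; "tcp_rot": TCP orientation; "wrist_force": force on the tool from outside, world axes, zero at the start; "torque": the same for the moment, N m; "width": opening from 0.0 (shut) to 1.0 (fully open).
Only numpy, scipy, OpenCV 4.12 (cv2) and the standard library are available. Lean on these libraries where they do the work, as an engineer would, in place of code of your own. Each camera call takes 0.05 s, during which the arm holds its last target.

## Task

Two big steel hex nuts lie side by side in the shallow grey tray. Find the one loose nut of the same size on the bench and lay it flat in the tray, nestled in the notch between those two, with one flat face up against a flat face of each, so that the three make one close cluster like honeycomb cells with less than a centimetre between facing flats. Set it down rather than dropping it.

Things in the scene. Friction and masses are not known exactly. Their poses are not given: they have to be found in the camera images.
- nut: Loose steel hex nut to add: 55 mm across flats, 63.5 across corners, 29 thick, 36 bore, 0.4 kg. Lies flat on the bench on the robot's right, any yaw, 25 mm clear around, among parts that do not belong: smaller hex nut (36 across flats, 21 thick), tall coupling nut (36, 72 high), 55 mm square nut, 60 mm round collar. Origin: centre of underside, z up, corners at +-x, flats at +-y and each 60 degrees on.
- seated_a: First of the two loose nuts already in the tray, same size and axes as nut (55 mm across flats, 29 mm thick; origin: centre of underside; corners at +-x, flats at +-y and each 60 degrees on). Its +y flat faces the second nut. The pair lies towards the tray's +x end, so the notch with room for a third nut is on the side of the tray's middle.
- seated_b: Second nut in the tray, same size and axes, flat to flat with the first, 0.5 to 2 mm apart. Touching nuts have centres 55 mm apart, so the third nut's centre belongs about 48 mm to the side of the midpoint of these two, flats parallel to theirs; its two flats that face along the line through these two centres stay free for the fingers.
- tray: Shallow grey sheet-steel tray, fixed to the bench, on the robot's left; 220 mm along its x, 230 mm along its y, 22 mm high, walls and floor 4 mm thick: its floor is 4 mm above the bench. Origin: centre of its underside, z up. Turned at most 23 degrees from the robot's axes. Holds only the two nuts.

How it is judged:
By the outcome, as a careful person would: the job done as asked, in the order asked, and still so for the second after the job is handed in, with the robot touching nothing.
It also fails if it takes over 32 s, if anything falls off the work surface, if the arm or the gripper's body presses on something with over 40 N, if the wrist force passes 120 N, or if a joint passes its speed limit or range.

## Working session

There is one attempt and no reset: what is moved stays moved. The work goes in short steps, Python scripts to look and compute and a tool call to move; the robot and the scene stay as the last step left them, time stands still between calls to the robot, and variables do not carry over. Pictures are saved under pics/ and viewed, and the job is handed in when it is done.

Besides the shell and the picture viewer there is one more tool, called after ">>>" as name(argument=value, ...), one argument or row to a line, values as JSON. servo_tool: Moves the arm, as the interface text tells. Its arguments: {"type":"object","properties":{"plan":{"type":"array"},"claw":{"type":"number"},"grip_force":{"type":"number"}},"required":["plan"]}

```bash
ls; mkdir -p pics
cat > h.py <<'E'
import numpy as np,cv2,json,pickle
from workcell import bot,viewer,finish_job
from scipy.spatial.transform import Rotation as R
def snap(name,tag):
    s=bot.read_state(); c=viewer.read_camera(name)
    if name=='wrist':
        T=np.eye(4);T[:3,:3]=R.from_rotvec(s['tcp_rot']).as_matrix();T[:3,3]=s['tool_pos']
        M=T@np.array(c['T_tool_cam']); c['eye']=M[:3,3];c['rotation']=M[:3,:3]
    cv2.imwrite(f'pics/{tag}.png',c['color'][:,:,::-1]); pickle.dump(c,open(f'pics/{tag}.pkl','wb')); return c
def load(tag): return pickle.load(open(f'pics/{tag}.pkl','rb'))
def ray(c,uv,z):
    uv=np.atleast_2d(uv).astype(float)
    d=np.c_[(uv[:,0]-c['cx'])/c['fx'],(uv[:,1]-c['cy'])/c['fy'],np.ones(len(uv))]@np.array(c['rotation']).T
    e=np.array(c['eye']); return e+d*((z-e[2])/d[:,2])[:,None]
def proj(c,P):
    p=(np.atleast_2d(P)-np.array(c['eye']))@np.array(c['rotation'])
    return np.c_[p[:,0]/p[:,2]*c['fx']+c['cx'],p[:,1]/p[:,2]*c['fy']+c['cy']]
E
python3 - <<'E'
from h import *
for n in ['scene','side','wrist']:
    c=snap(n,n+'0'); print(n,c['fx'],c['eye'],np.round(c['rotation'],3).tolist())
print(bot.read_state())
E
```

```text
pics
scene 483.6701427193572 [ 0.76304279 -0.38946923  0.74116414] [-2.49, -0.744, 0.195]
side 528.8229242972989 [0.28873016 0.72263726 0.6040817 ] [-0.433, 2.628, -1.338]
wrist 355.1628872761301 [ 0.3561845  -0.57555862  0.37260129] [[0.44, -0.866, -0.238], [-0.898, -0.425, -0.115], [-0.002, 0.264, -0.964]]
{'time': 0.15, 'q': array([-1.15192952e+00,  2.64602672e-01,  1.60505066e+00,  1.98365079e-05,
        1.27371585e+00, -3.69140705e-02]), 'joint_vel': array([ 0.0028044 , -0.00173475, -0.00461206,  0.00039399,  0.00040637,
       -0.00039643]), 'joint_torque': array([ 1.86351958e-04, -5.15906990e+01, -3.67959058e+01, -6.31232479e-05,
        8.05037795e-03,  4.46005549e-05]), 'tool_pos': array([ 0.29687572, -0.60557884,  0.23023804]), 'tcp_rot': array([-3.05866667e+00, -7.09354282e-01,  5.00172690e-04]), 'wrist_force': array([ 0.22680688, -0.67978327,  0.07371195]), 'torque': array([-0.00819766, -0.02410551, -0.04096508]), 'width': 1.0017087111919856}
```

```bash
cat >> h.py <<'E'
_l=load
def load(tag):
    c=_l(tag); r=np.array(c['rotation'])
    if r.ndim==1: c['rotation']=R.from_rotvec(r).as_matrix()
    return c
E
python3 -c "
import cv2,numpy as np
a=[cv2.imread(f'pics/{n}0.png') for n in ['scene','side','wrist']]
print([x.shape for x in a])"
```

```text
[(480, 640, 3), (480, 640, 3), (480, 640, 3)]
```

View pics/scene0.png

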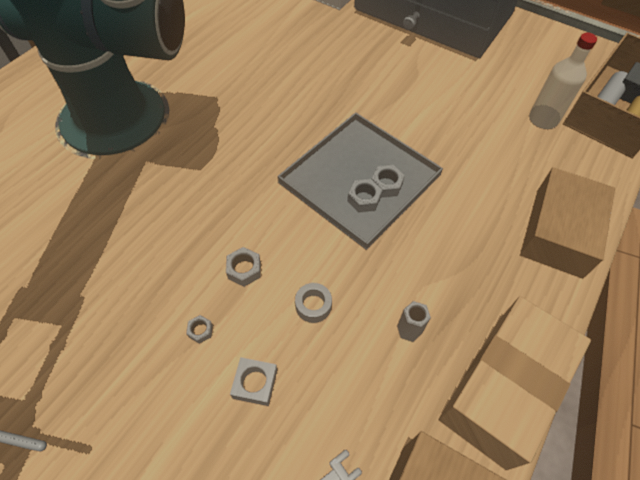

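View pics/side0.png

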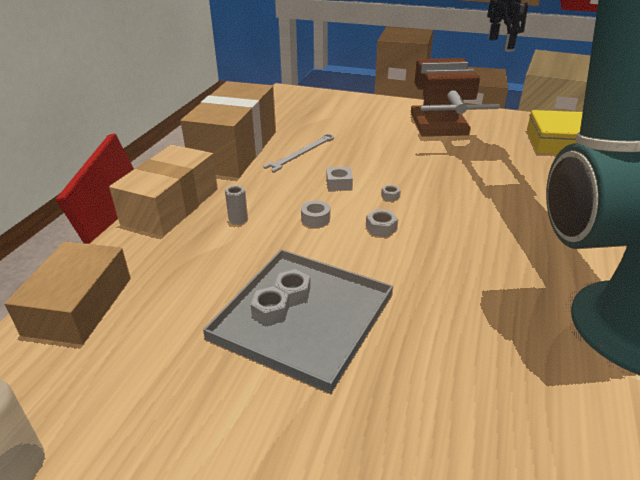

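View pics/wrist0.png

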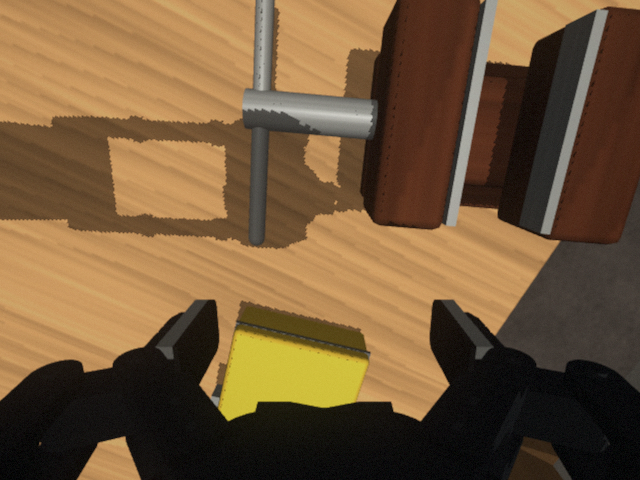

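Run:
```python
from h import *
for t,b,top in [('scene0',(243,266),0.029),('scene0',(313,302),.0),('scene0',(199,328),.021),('scene0',(254,381),0.02),('scene0',(364,191),.033),('scene0',(388,177),.033),('side0',(382,218),.029),('side0',(269,298),.033),('side0',(293,281),.033)]:
    c=load(t); print(t,b,np.round(ray(c,b,top)[0],4))
for t,b in [('scene0',[(357,115),(441,169),(367,244),(279,181)]),('side0',[(283,251),(392,290),(331,386),(206,332)])]:
    c=load(t); print(np.round(ray(c,b,.022),4).tolist())
for n in ['scene0','side0']:
    im=cv2.imread(f'pics/{n}.png')
    r={'scene0':(210,100,460,300),'side0':(190,180,430,400)}[n]
    x=im[r[1]:r[3],r[0]:r[2]]; cv2.imwrite(f'pics/{n}_c.png',cv2.resize(x,None,fx=3 if n=='scene0' else 2.7,fy=3 if n=='scene0' else 2.7,interpolation=cv2.INTER_CUBIC)[:600,:800])
```

```text
scene0 (243, 266) [ 0.4583 -0.1381  0.029 ]
scene0 (313, 302) [ 0.5839 -0.1174  0.    ]
scene0 (199, 328) [ 0.4649 -0.2593  0.021 ]
scene0 (254, 381) [ 0.5856 -0.2774  0.02  ]
scene0 (364, 191) [0.5487 0.1044 0.033 ]
scene0 (388, 177) [0.5695 0.1572 0.033 ]
side0 (382, 218) [ 0.4519 -0.1262  0.029 ]
side0 (269, 298) [0.5688 0.1585 0.033 ]
side0 (293, 281) [0.5473 0.1078 0.033 ]
[[0.4345, 0.273, 0.022], [0.6418, 0.2392, 0.022], [0.6073, 0.0163, 0.022], [0.4008, 0.0439, 0.022]]
[[0.5995, 0.0239, 0.022], [0.3894, 0.0659, 0.022], [0.4256, 0.2826, 0.022], [0.6348, 0.2472, 0.022]]
```

View pics/scene0_c.png

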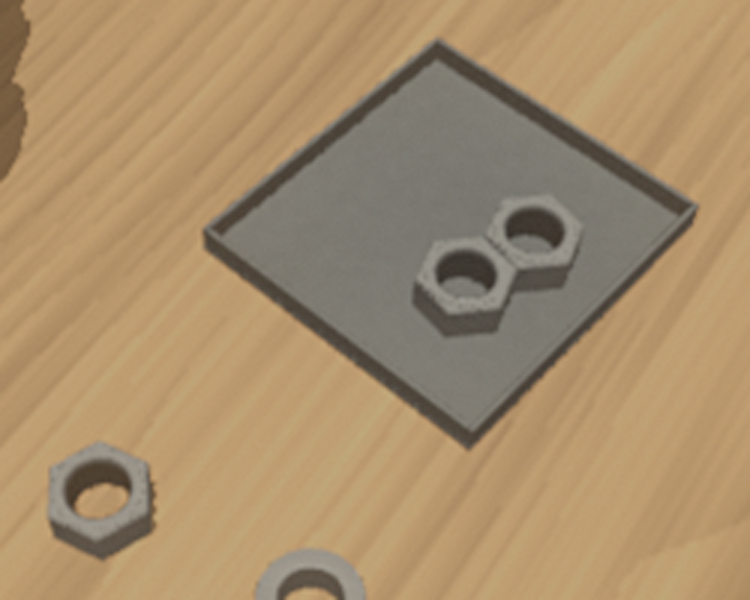

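```bash
cat >> h.py <<'E'
def totool(target,yaw_jaw=None,pr=True):
    "shift(cm) and turn(deg) in tool axes to TCP target, tool down with jaw axis at yaw (mod 180)"
    s=bot.read_state(); Rm=R.from_rotvec(s['tcp_rot']).as_matrix()
    d=Rm.T@(np.array(target)-s['tool_pos'])*100
    y=Rm[:,1]; cur=np.degrees(np.arctan2(y[1],y[0]))
    if yaw_jaw is None: yaw_jaw=cur
    dy=(yaw_jaw-cur+90)%180-90; out=[]
    for a in (dy,dy-180*np.sign(dy)):
        f=np.radians(cur+a); Y=np.array([np.cos(f),np.sin(f),0]); Z=np.array([0,0,-1.]); X=np.cross(Y,Z)
        out.append(np.round(np.degrees(R.from_matrix(Rm.T@np.c_[X,Y,Z]).as_rotvec()),2))
    print('pos',np.round(s['tool_pos'],4),'jaw yaw',round(cur,2),'q6',round(s['q'][5],3),'q1',round(s['q'][0],3),'t',s['time'],'w',round(s['width'],3),'F',np.round(s['wrist_force'],1))
    print('shift',np.round(d,2),'turn',out[0],'or',out[1])
E
python3 - <<'E'
from h import *
totool([.455,-.132,.20],-90)
E
```

```text
pos [ 0.2969 -0.6056  0.2302] jaw yaw -63.89 q6 -0.037 q1 -1.152 t 0.15 w 1.002 F [ 0.2 -0.7  0.1]
shift [ 35.04 -35.56   3.09] turn [-1.000e-01  2.000e-02  2.611e+01] or [-3.0000e-02 -1.4000e-01 -1.5389e+02]
```

>>> servo_tool(
  plan=[
    [[35,-35.5,3,0,0,0],[35,-35.5,3,0,0,0],[35,-35.5,3,0,0,0],[35,-35.5,3,0,0,0],[35,-35.5,3,0,0,0],[35,-35.5,3,0,0,0],[35,-35.5,3,0,0,0],[35,-35.5,3,0,0,0],[35,-35.5,3,0,0,0],[35,-35.5,3,0,0,0],[35,-35.5,3,0,0,0],[35,-35.5,3,0,0,0],[35,-35.5,3,0,0,0],[35,-35.5,3,0,0,0],[35,-35.5,3,0,0,0],[35,-35.5,3,0,0,0]],
  ],
)

```text
time: 1.48
tool_pos: [0.4546, -0.1337, 0.2008]
tcp_rot: [-3.059, -0.708, 0.001]
wrist_force: [0.1, -0.2, -0.7]
width: 1.0
```

Run:
```python
from h import *
totool([.455,-.132,.20])
snap('wrist','w1')
```

```text
pos [ 0.4546 -0.1337  0.2008] jaw yaw -63.95 q6 0.777 q1 -0.339 t 1.4833 w 1.0 F [ 0.1 -0.2 -0.7]
shift [ 0.11 -0.14  0.08] turn [-0.08  0.02  0.  ] or [-0.08  0.02  0.  ]
```

View pics/w1.png

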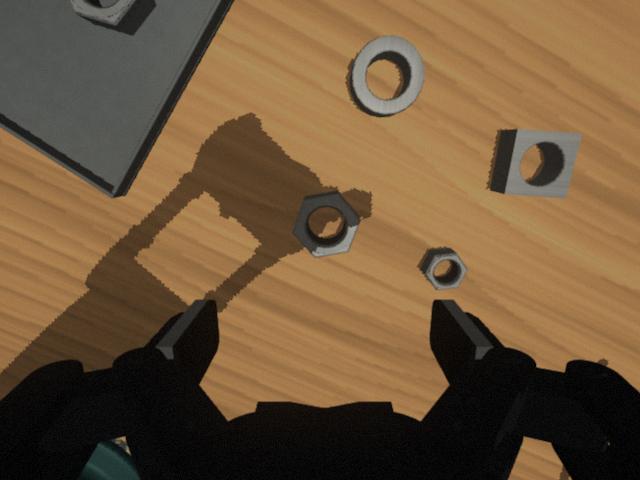

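```bash
cat >> h.py <<'E'
def nutmask(tag,roi,smax=60,vmin=0):
    im=cv2.imread(f'pics/{tag}.png'); h=cv2.cvtColor(im,cv2.COLOR_BGR2HSV)
    m=((h[...,1]<smax)&(h[...,2]>=vmin)).astype(np.uint8)*255
    k=np.zeros_like(m);x0,y0,x1,y1=roi;k[y0:y1,x0:x1]=m[y0:y1,x0:x1];return im,k
E
python3 - <<'E'
from h import *
im=cv2.imread('pics/w1.png')[175:275,275:385]
h=cv2.cvtColor(im,cv2.COLOR_BGR2HSV)
a=cv2.resize(im,None,fx=5,fy=5,interpolation=cv2.INTER_NEAREST)
cv2.imwrite('pics/w1z.png',a)
m=(h[...,1]<70).astype(np.uint8)*255
cv2.imwrite('pics/w1m.png',cv2.resize(m,None,fx=5,fy=5,interpolation=cv2.INTER_NEAREST))
E
```

```text
(no output)
```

View pics/w1z.png

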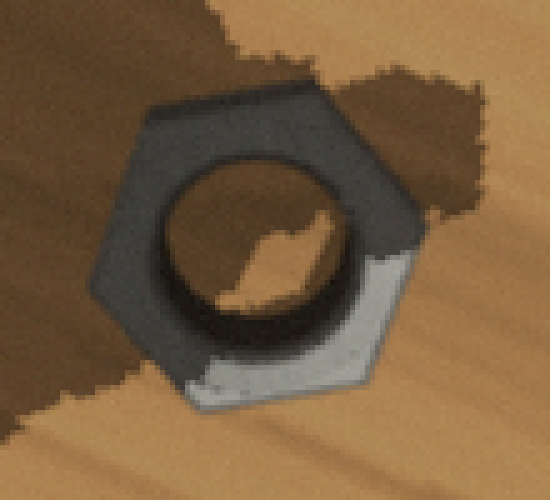

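View pics/w1m.png

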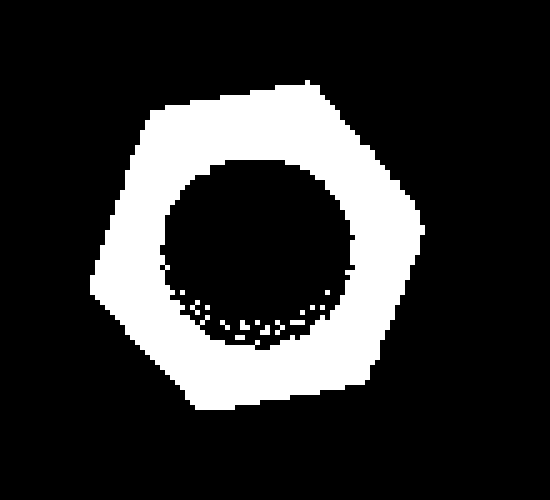

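```bash
cat >> h.py <<'E'
def hexfit(P):
    P=P[:,:2]; c=P.mean(0); d=P-c; a=np.arctan2(d[:,1],d[:,0]); y=np.degrees(np.angle(np.exp(6j*a).mean()))/6
    print('centre',np.round(c,4),'corner yaw mod60',round(y%60,2),'rad',np.round(np.hypot(*d.T)*1000,1)); return c,y
E
python3 - <<'E'
from h import *
c=load('w1')
v=np.array([(152,120),(317,96),(425,220),(368,383),(200,411),(90,290)])/5+[275-.4,175-.4]
hexfit(ray(c,v,.029))
E
```

```text
centre [ 0.4534 -0.1353] corner yaw mod60 6.38 rad [31.  30.6 30.6 31.4 31.4 31.3]
```

Run:
```python
from h import *
totool([.4514,-.1355,.060],-83.6)
totool([.4514,-.1355,.003],-83.6)
```

```text
pos [ 0.4545 -0.134   0.2009] jaw yaw -64.0 q6 0.777 q1 -0.34 t 1.5333 w 0.999 F [ 0.9  0.2 -1. ]
shift [-3.400e-01  1.000e-02  1.409e+01] turn [-0.08  0.03 19.6 ] or [-4.000e-02 -1.200e-01 -1.604e+02]
pos [ 0.4545 -0.134   0.2009] jaw yaw -64.0 q6 0.777 q1 -0.34 t 1.5333 w 0.999 F [ 0.9  0.2 -1. ]
shift [-0.34  0.02 19.79] turn [-0.08  0.03 19.6 ] or [-4.000e-02 -1.200e-01 -1.604e+02]
```

>>> servo_tool(
  plan=[
    [[-0.1,0,4,0,0,7],[-0.2,0,8,0,0,14],[-0.3,0,12,0,0,19.6],[-0.34,0,14.5,0,0,19.6],[-0.34,0,16.5,0,0,19.6],[-0.34,0,18,0,0,19.6],[-0.34,0,19,0,0,19.6],[-0.34,0,19.5,0,0,19.6],[-0.34,0,19.7,0,0,19.6],[-0.34,0,19.7,0,0,19.6],[-0.34,0,19.7,0,0,19.6]],
  ],
)

```text
time: 2.45
tool_pos: [0.4523, -0.1359, 0.0049]
tcp_rot: [-3.136, -0.175, -0.001]
wrist_force: [-0.3, -0.4, 0.8]
width: 0.999
```

Run:
```python
from h import *
totool([.4514,-.1355,.003],-83.6)
snap('wrist','w2')
```

```text
pos [ 0.4523 -0.1359  0.0049] jaw yaw -83.63 q6 1.113 q1 -0.345 t 2.45 w 0.999 F [-0.3 -0.4  0.8]
shift [-0.08 -0.05  0.19] turn [-0.03 -0.06 -0.03] or [-9.0000e-02  5.0000e-02  1.7997e+02]
```

View pics/w2.png

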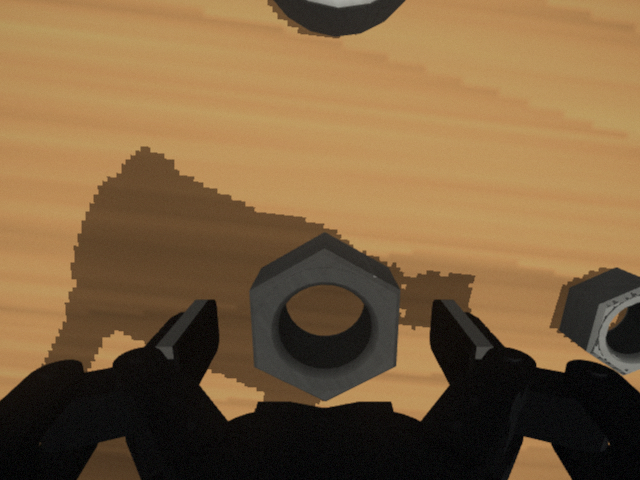

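Nut (centre ~325,317) sits square and centred between the pads. Closing.

>>> servo_tool(
  plan=[
    [[0,0,0.15,0,0,0],[0,0,0.15,0,0,0],[0,0,0.15,0,0,0],[0,0,0.15,0,0,0],[0,0,0.15,0,0,0],[0,0,0.15,0,0,0],[0,0,0.15,0,0,0],[0,0,0.15,0,0,0]],
  ],
  claw=4.5,
  grip_force=70,
)

```text
time: 3.17
tool_pos: [0.4534, -0.1362, 0.0046]
tcp_rot: [3.136, 0.176, 0.005]
wrist_force: [-1.7, -0.7, 4.3]
width: 0.624
```

Run:
```python
from h import *
totool([.4514,-.1355,.003],-83.6)
snap('wrist','w3')
```

```text
pos [ 0.4534 -0.1362  0.0046] jaw yaw -83.59 q6 1.113 q1 -0.345 t 3.1667 w 0.624 F [-1.7 -0.7  4.3]
shift [-0.19 -0.09  0.16] turn [ 0.04 -0.17  0.01] or [ 2.6000e-01  6.0000e-02 -1.7999e+02]
```

View pics/w3.png

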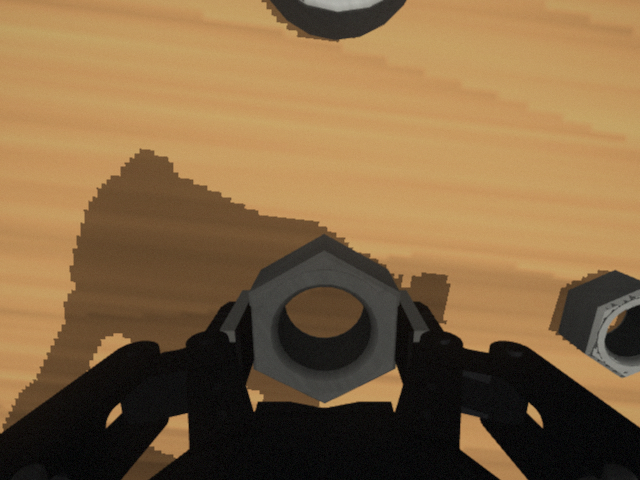

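Run:
```python
from h import *
c=load('w3')
v=[(323,252),(398,295),(395,368),(324,402),(255,366),(250,293)]
C,y=hexfit(ray(c,v,.029))
s=bot.read_state();Rm=R.from_rotvec(s['tcp_rot']).as_matrix()
print(Rm.T@(np.r_[C,0.0]-s['tool_pos']))
# pair from averaged scene/side
a=np.array([.5480,.1061]);b=np.array([.5692,.1579]);d=b-a;print(np.hypot(*d),np.degrees(np.arctan2(d[1],d[0])));u=d/np.hypot(*d);n=np.array([-u[1],u[0]]);print((a+b)/2+.048*n)
```

```text
centre [ 0.4538 -0.1353] corner yaw mod60 6.15 rad [30.6 30.2 31.  30.6 30.  30.7]
[ 0.00045036 -0.00078839  0.00460282]
0.055970349293174876 67.74236302662989
[0.51417648 0.15018106]
```

Run:
```python
from h import *
totool([.514,.150,.125],-112.3)
```

```text
pos [ 0.4534 -0.1362  0.0046] jaw yaw -83.59 q6 1.113 q1 -0.345 t 3.2167 w 0.627 F [-1.4 -0.3  6.5]
shift [  9.25 -27.75 -12.03] turn [-0.   -0.18 28.71] or [ 2.4000e-01 -1.0000e-02 -1.5129e+02]
```

>>> servo_tool(
  plan=[
    [[0,0,-1,0,0,0],[0,0,-3,0,0,0],[0,0,-6,0,0,0],[0,0,-9,0,0,0],[1,-3,-11,0,0,5],[2,-6,-12,0,0,10],[3.3,-10,-12,0,0,15],[4.6,-14,-12,0,0,20],[6,-18,-12,0,0,25],[7.3,-22,-12,0,0,28.7],[8.4,-25.3,-12,0,0,28.7],[9,-27,-12,0,0,28.7],[9.2,-27.7,-12,0,0,28.7],[9.2,-27.7,-12,0,0,28.7],[9.2,-27.7,-12,0,0,28.7],[9.2,-27.7,-12,0,0,28.7]],
  ],
)

```text
time: 4.55
tool_pos: [0.5126, 0.1481, 0.1241]
tcp_rot: [3.081, -0.608, 0.003]
wrist_force: [-0.2, -0.3, -5.8]
width: 0.63
```

Run:
```python
from h import *
totool([.514,.150,.125],-112.3)
snap('wrist','w4')
```

```text
pos [0.5126 0.1481 0.1241] jaw yaw -112.33 q6 2.197 q1 0.236 t 4.55 w 0.63 F [-0.2 -0.3 -5.8]
shift [ 0.05 -0.23 -0.09] turn [ 0.04 -0.1  -0.03] or [-1.6000e-01 -7.0000e-02  1.7997e+02]
```

View pics/w4.png

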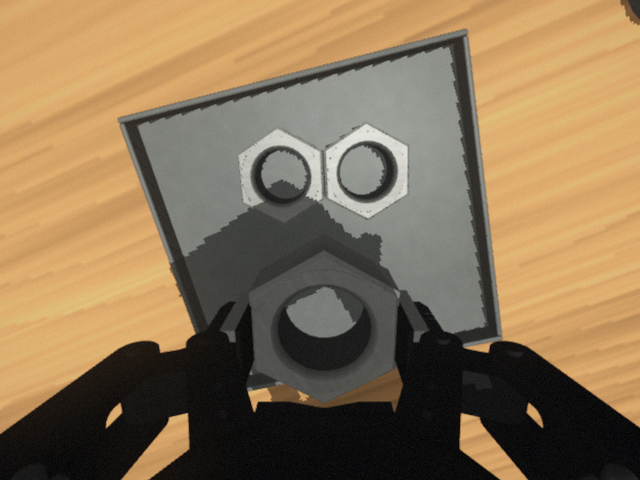

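Run:
```python
from h import *
im=cv2.imread('pics/w4.png')[115:230,230:420]
cv2.imwrite('pics/w4z.png',cv2.resize(im,None,fx=4,fy=4,interpolation=cv2.INTER_CUBIC))
```

```text
(no output)
```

View pics/w4z.png

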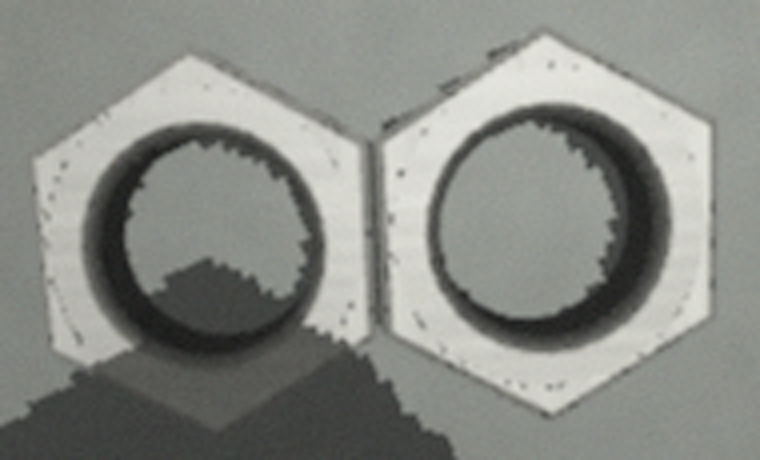

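Run:
```python
from h import *
c=load('w4'); o=np.array([230-.4,115-.4])
L=np.array([(190,55),(362,145),(372,338),(217,432),(55,348),(35,160)])/4+o
Rr=np.array([(547,32),(713,125),(713,318),(552,415),(390,330),(383,140)])/4+o
l,_=hexfit(ray(c,L,.033)); r,_=hexfit(ray(c,Rr,.033))
h,_=hexfit(ray(c,[(323,252),(398,295),(395,368),(324,402),(255,366),(250,293)],.1485))
d=l-r; print('sep',np.hypot(*d),'yaw',np.degrees(np.arctan2(d[1],d[0])))
u=d/np.hypot(*d);n=np.array([-u[1],u[0]]);
t=(l+r)/2
for k in (.048,.050): print(t+k*n)
s=bot.read_state(); print('held-tcp',h-s['tool_pos'][:2])
```

```text
centre [0.5674 0.156 ] corner yaw mod60 39.97 rad [30.  30.3 30.6 30.1 29.9 30.2]
centre [0.5491 0.1033] corner yaw mod60 40.14 rad [30.3 30.2 30.8 30.4 30.4 30.4]
centre [0.5129 0.1483] corner yaw mod60 37.4 rad [30.7 30.2 31.1 30.7 30.1 30.7]
sep 0.055802985632023114 yaw 70.84168191122635
[0.51290692 0.14543413]
[0.51101768 0.14609049]
held-tcp [0.00011306 0.00035057]
```

Run:
```python
from h import *
totool([.5105,.146,.055],-109.7)
```

```text
pos [0.5128 0.1479 0.1242] jaw yaw -112.37 q6 2.197 q1 0.235 t 4.6 w 0.627 F [ 0.7 -0.6 -4.4]
shift [-0.15  0.26  6.92] turn [ 0.02 -0.11 -2.67] or [-1.8000e-01 -4.0000e-02  1.7733e+02]
```

>>> servo_tool(
  plan=[
    [[-0.15,0.26,2,0,-0.1,-2.7],[-0.15,0.26,4.5,0,-0.1,-2.7],[-0.15,0.26,6.3,0,-0.1,-2.7],[-0.15,0.26,6.9,0,-0.1,-2.7],[-0.15,0.26,6.9,0,-0.1,-2.7],[-0.15,0.26,6.9,0,-0.1,-2.7]],
  ],
)

```text
time: 5.1
tool_pos: [0.5107, 0.1452, 0.0555]
tcp_rot: [3.094, -0.538, 0.0]
wrist_force: [-0.1, 1.0, -3.8]
width: 0.632
```

Run:
```python
from h import *
totool([.5105,.146,.055],-109.7)
snap('wrist','w5');snap('side','s5');snap('scene','c5')
im=cv2.imread('pics/w5.png')[120:420,200:450]
cv2.imwrite('pics/w5z.png',cv2.resize(im,None,fx=2,fy=2,interpolation=cv2.INTER_CUBIC))
```

```text
pos [0.5107 0.1452 0.0555] jaw yaw -109.74 q6 2.146 q1 0.231 t 5.1 w 0.632 F [-0.1  1.  -3.8]
shift [-0.05 -0.06  0.05] turn [ 0.03 -0.01 -0.04] or [-2.0000e-02 -5.0000e-02  1.7996e+02]
```

View pics/w5.png

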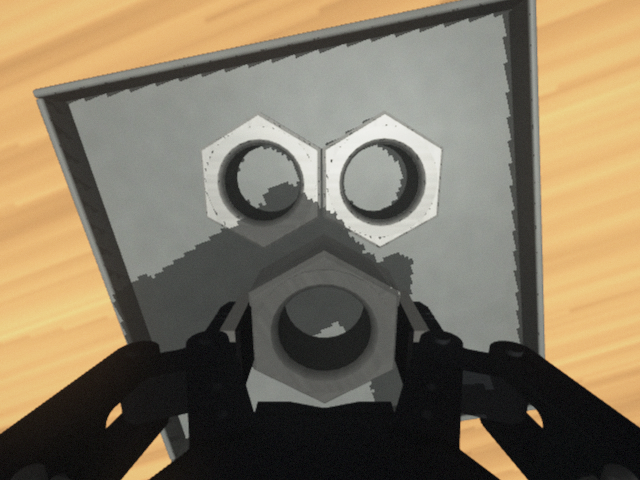

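View pics/s5.png

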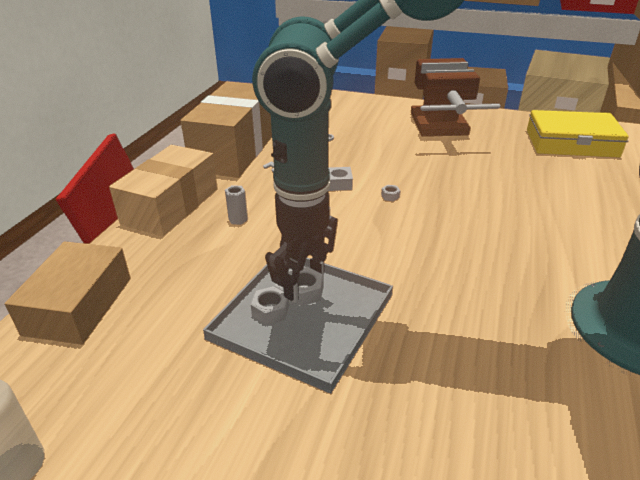

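View pics/w5z.png

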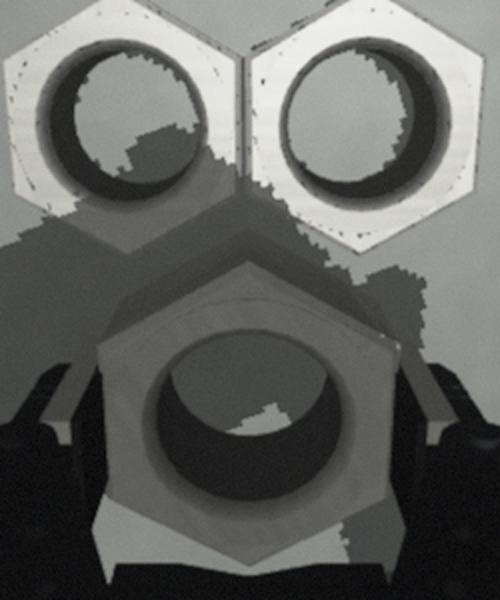

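Run:
```python
from h import *
c=load('w5')
l,_=hexfit(ray(c,[(260,114),(319,148),(321,214),(265,246),(207,216),(203,150)],.033))
r,_=hexfit(ray(c,[(384,112),(442,148),(439,214),(381,246),(327,213),(326,149)],.033))
h,_=hexfit(ray(c,[(323,252),(398,293),(395,368),(324,402),(255,366),(250,293)],.080))
d=l-r; print('sep',np.hypot(*d),'yaw',np.degrees(np.arctan2(d[1],d[0])))
u=d/np.hypot(*d);n=np.array([-u[1],u[0]]);t=(l+r)/2
print('held rel: along',(h-t)@u,'perp',(h-t)@n, 'held-tcp', h-bot.read_state()['tool_pos'][:2])
```

```text
centre [0.5677 0.1553] corner yaw mod60 40.59 rad [29.9 30.3 30.5 30.1 31.  29.9]
centre [0.5493 0.1029] corner yaw mod60 40.89 rad [30.3 29.8 30.8 30.6 29.5 30.1]
centre [0.5112 0.1454] corner yaw mod60 40.22 rad [30.5 30.5 31.1 30.8 30.1 30.6]
sep 0.05545385679251004 yaw 70.69127038229506
held rel: along -0.00017968749875011368 perp 0.04999989430340029 held-tcp [-0.00090577 -0.0006365 ]
```

>>> servo_tool(
  plan=[
    [[0,0,1.5,0,0,0],[0,0,3,0,0,0],[0,0,3.8,0,0,0],[0,0,4.2,0,0,0],[0,0,4.35,0,0,0],[0,0,4.35,0,0,0],[0,0,4.35,0,0,0]],
  ],
)

```text
time: 5.83
tool_pos: [0.5126, 0.1476, 0.0216]
tcp_rot: [-3.093, 0.536, -0.004]
wrist_force: [-28.2, -2.9, 49.1]
width: 0.63
```

Run:
```python
from h import *
totool([.5105,.146,.0086],-109.7)
snap('wrist','w6')
```

```text
pos [0.5126 0.1476 0.0216] jaw yaw -109.67 q6 2.146 q1 0.233 t 5.8333 w 0.63 F [-28.2  -2.9  49.1]
shift [-0.14  0.23  1.3 ] turn [-0.16 -0.1   0.03] or [ 1.6000e-01 -2.5000e-01 -1.7997e+02]
```

View pics/w6.png

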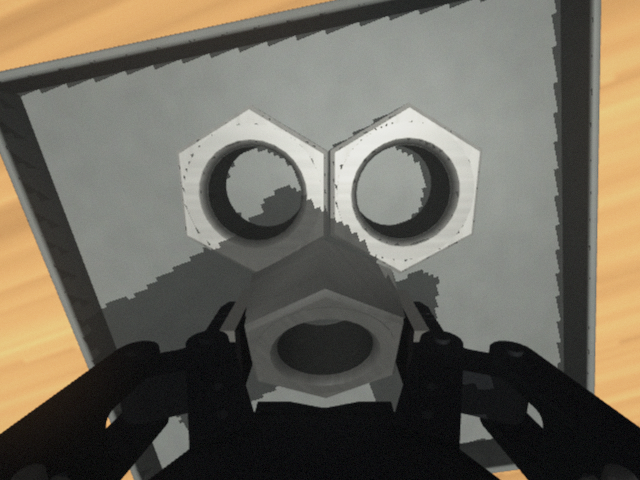

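The nut's front edge landed on the tops of the seated nuts and it tipped in the grip (its top now foreshortened at ~325,343). I back off, and will set it down clear of the pair and regrip it.

>>> servo_tool(
  plan=[
    [[0,0,-1,0,0,0],[0,0,-2.5,0,0,0],[0,0,-3.5,0,0,0],[-1.5,0,-3.5,0,0,0],[-3,0,-3.5,0,0,0],[-3.5,0,-3.5,0,0,0],[-3.5,0,-3.5,0,0,0],[-3.5,0,-3.5,0,0,0]],
  ],
)

```text
time: 6.55
tool_pos: [0.4788, 0.1593, 0.056]
tcp_rot: [-3.094, 0.535, -0.003]
wrist_force: [0.6, 0.2, -5.1]
width: 0.625
```

Run:
```python
from h import *
totool([.5105,.146,.0086],-109.7)
snap('wrist','w7');snap('side','s7')
im=cv2.imread('pics/s7.png')[230:400,190:410]
cv2.imwrite('pics/s7z.png',cv2.resize(im,None,fx=3.4,fy=3.4,interpolation=cv2.INTER_CUBIC))
```

```text
pos [0.4788 0.1593 0.056 ] jaw yaw -109.61 q6 2.184 q1 0.271 t 6.55 w 0.625 F [ 0.6  0.2 -5.1]
shift [3.43 0.2  4.74] turn [-0.12 -0.08  0.09] or [ 1.3000e-01 -1.9000e-01 -1.7991e+02]
```

View pics/w7.png

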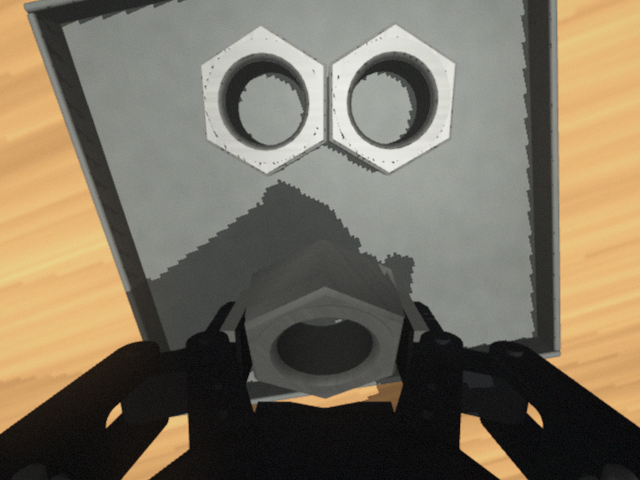

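View pics/s7z.png

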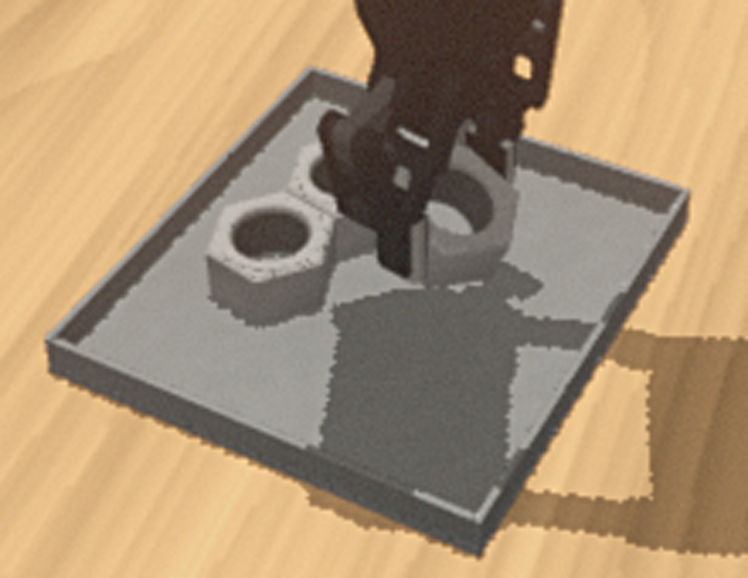

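>>> servo_tool(
  plan=[
    [[0,0,1.2,0,0,0],[0,0,2.4,0,0,0],[0,0,2.9,0,0,0],[0,0,2.9,0,0,0],[0,0,2.9,0,0,0]],
  ],
)

```text
time: 7.07
tool_pos: [0.4792, 0.159, 0.0264]
tcp_rot: [-3.094, 0.536, -0.001]
wrist_force: [0.1, -0.4, -4.4]
width: 0.634
```

>>> servo_tool(
  plan=[
    [[0,0,0,0,0,0],[0,0,0.2,0,0,0],[0,0,0.4,0,0,0],[0,0,0.6,0,0,0],[0,0,0.8,0,0,0],[0,0,1.0,0,0,0],[0,0,1.2,0,0,0],[0,0,1.3,0,0,0]],
  ],
  grip_force=25,
)

```text
time: 7.73
tool_pos: [0.479, 0.159, 0.013]
tcp_rot: [-3.094, 0.536, -0.0]
wrist_force: [0.0, 0.3, -2.5]
width: 0.628
```

Run:
```python
from h import *
totool([.4788,.1593,.0086],-109.7)
snap('wrist','w8')
```

```text
pos [0.479 0.159 0.013] jaw yaw -109.66 q6 2.184 q1 0.27 t 7.7333 w 0.628 F [ 0.   0.3 -2.5]
shift [-0.03 -0.02  0.44] turn [-0.06  0.    0.04] or [-0.0000e+00 -1.0000e-01 -1.7996e+02]
```

View pics/w8.png

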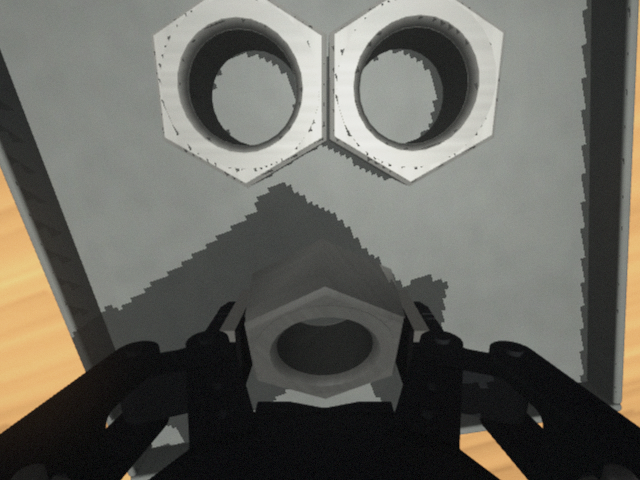

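>>> servo_tool(
  plan=[
    [[0,0,0.15,0,0,0],[0,0,0.3,0,0,0],[0,0,0.45,0,0,0],[0,0,0.6,0,0,0],[0,0,0.6,0,0,0]],
  ],
)

```text
time: 8.2
tool_pos: [0.4806, 0.1589, 0.0109]
tcp_rot: [-3.095, 0.535, -0.002]
wrist_force: [-8.0, -6.5, 25.8]
width: 0.631
```

Run:
```python
from h import *
totool([.4788,.1593,.0086],-109.7)
snap('wrist','w9')
```

```text
pos [0.4806 0.1589 0.0109] jaw yaw -109.62 q6 2.183 q1 0.27 t 8.2 w 0.631 F [-8.  -6.5 25.8]
shift [-0.18  0.02  0.23] turn [-0.04 -0.06  0.08] or [ 1.0000e-01 -7.0000e-02 -1.7992e+02]
```

View pics/w9.png

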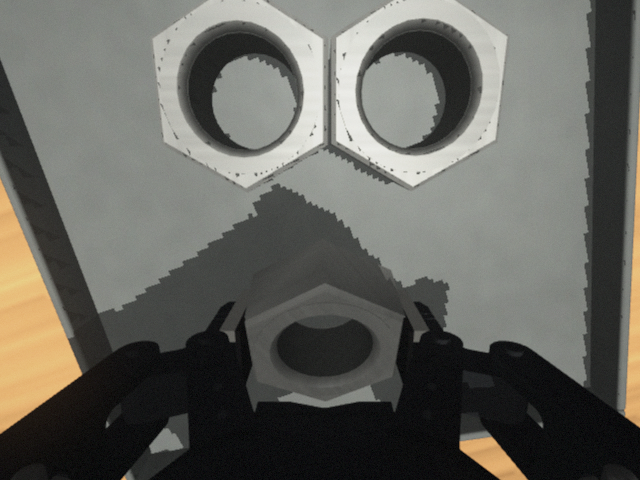

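>>> servo_tool(
  plan=[
    [[0,0,0.2,0,0,0],[0,0,0.4,0,0,0],[0,0,0.5,0,0,0],[0,0,0.6,0,0,0]],
  ],
  grip_force=20,
)

```text
time: 8.58
tool_pos: [0.4825, 0.1588, 0.0096]
tcp_rot: [-3.095, 0.534, -0.005]
wrist_force: [-4.8, -7.7, 20.9]
width: 0.624
```

Run:
```python
from h import *
totool([.4788,.1593,.0086],-109.7)
snap('wrist','w10')
```

```text
pos [0.4825 0.1588 0.0096] jaw yaw -109.56 q6 2.183 q1 0.27 t 8.5833 w 0.624 F [-4.8 -7.7 20.9]
shift [-0.36  0.08  0.1 ] turn [-0.06 -0.17  0.14] or [ 2.7000e-01 -9.0000e-02 -1.7986e+02]
```

View pics/w10.png

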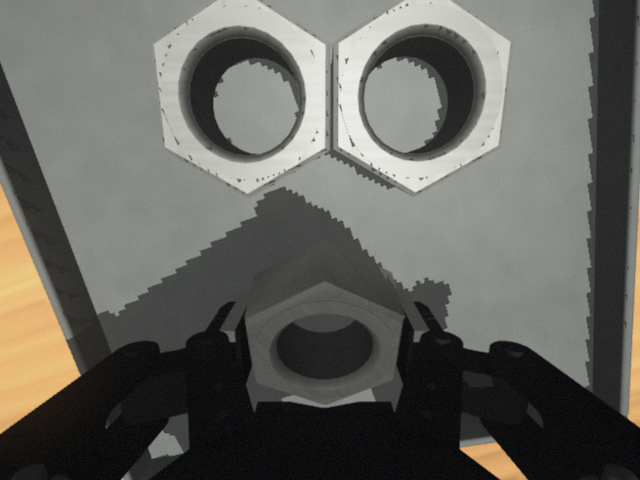

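>>> servo_tool(
  plan=[
    [[0,0,0.4,0,0,0],[0,0,0.7,0,0,0],[0,0,0.8,0,0,0],[0,0,0.8,0,0,0],[0,0,0.8,0,0,0]],
  ],
)

```text
time: 9.05
tool_pos: [0.486, 0.1585, 0.0064]
tcp_rot: [-3.096, 0.531, -0.013]
wrist_force: [-4.9, -6.8, 28.4]
width: 0.626
```

Run:
```python
from h import *
totool([.4788,.1593,.0086],-109.7)
snap('wrist','w11');snap('side','s11')
im=cv2.imread('pics/s11.png')[230:400,190:410]
cv2.imwrite('pics/s11z.png',cv2.resize(im,None,fx=3.4,fy=3.4,interpolation=cv2.INTER_CUBIC))
```

```text
pos [0.486  0.1585 0.0064] jaw yaw -109.48 q6 2.182 q1 0.269 t 9.05 w 0.626 F [-4.9 -6.8 28.4]
shift [-0.7   0.16 -0.22] turn [-0.11 -0.45  0.22] or [ 7.1000e-01 -1.7000e-01 -1.7978e+02]
```

View pics/w11.png

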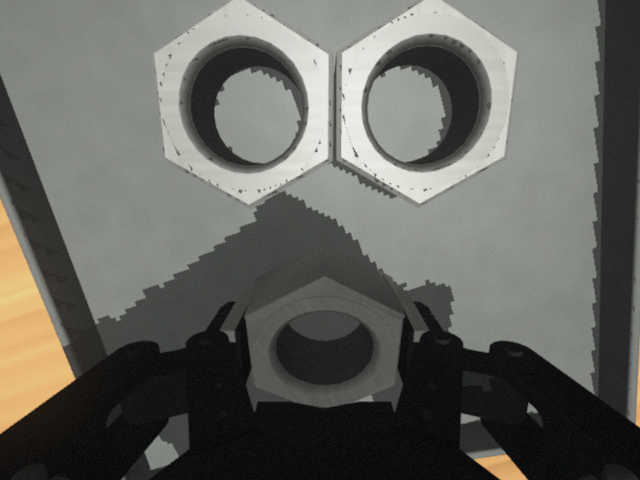

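View pics/s11z.png

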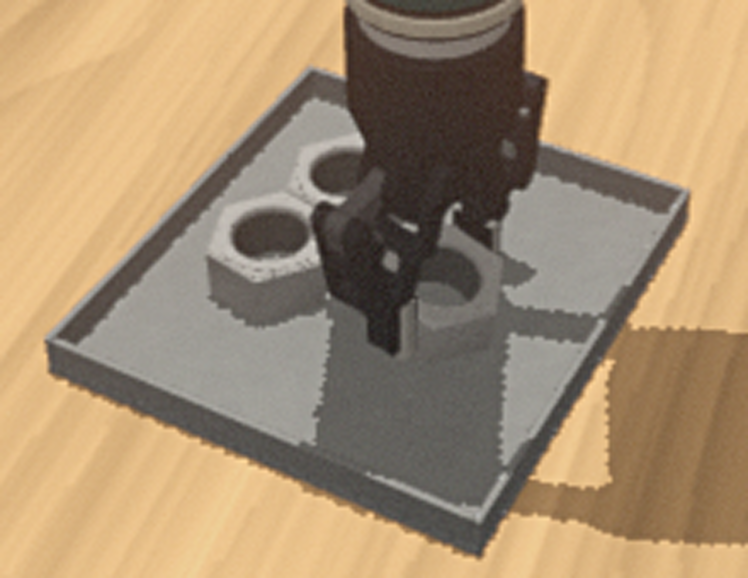

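>>> servo_tool(
  plan=[
    [[0,0,0,0,0,0],[0,0,0,0,0,0],[0,0,0,0,0,0],[0,0,0,0,0,0],[0,0,0,0,0,0],[0,0,0,0,0,0]],
  ],
  claw=8,
)

```text
time: 9.65
tool_pos: [0.4854, 0.1584, 0.0058]
tcp_rot: [-3.096, 0.531, -0.011]
wrist_force: [0.6, -0.7, -0.4]
width: 0.935
```

Run:
```python
from h import *
totool([.4788,.1593,.0086],-109.7)
snap('wrist','w12')
```

```text
pos [0.4854 0.1584 0.0058] jaw yaw -109.48 q6 2.182 q1 0.269 t 9.65 w 0.935 F [ 0.6 -0.7 -0.4]
shift [-0.65  0.14 -0.28] turn [-0.07 -0.4   0.22] or [ 6.2000e-01 -1.2000e-01 -1.7977e+02]
```

View pics/w12.png

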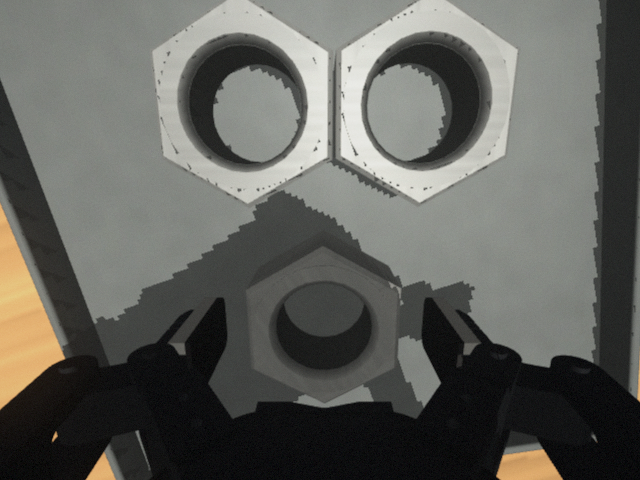

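Run:
```python
from h import *
im=cv2.imread('pics/w12.png')[0:410,145:525]
cv2.imwrite('pics/w12z.png',cv2.resize(im,None,fx=1.45,fy=1.45,interpolation=cv2.INTER_CUBIC))
c=load('w12')
def m(uv):return ray(c,uv,.033)
Lp=m([(328,52),(330,160),(248,204),(166,149),(153,52)]);Rp=m([(340,50),(339,161),(420,203),(507,149),(518,52)])
l=(Lp[0]+Lp[3])/2; l2=(Lp[1]+Lp[4])/2; r=(Rp[0]+Rp[3])/2; r2=(Rp[1]+Rp[4])/2; print(l,l2,r,r2)
l=((l+l2)/2)[:2];r=((r+r2)/2)[:2]
h,_=hexfit(m([(323,250),(399,291),(396,370),(323,402),(255,367),(249,290)]))
d=l-r;u=d/np.hypot(*d);n=np.array([-u[1],u[0]]);t=(l+r)/2
print('sep',np.hypot(*d),'yaw',np.degrees(np.arctan2(d[1],d[0])),'along',(h-t)@u,'perp',(h-t)@n)
s=bot.read_state();Rm=R.from_rotvec(s['tcp_rot']).as_matrix();print('nut in tool',Rm.T@(np.r_[h,.004]-s['tool_pos']), 'tray corner')
```

```text
[0.56819802 0.15533749 0.033     ] [0.56660719 0.15587241 0.033     ] [0.54993971 0.10298125 0.033     ] [0.54800997 0.10385962 0.033     ]
centre [0.4874 0.1581] corner yaw mod60 40.25 rad [30.2 30.3 31.3 30.2 29.7 30.6]
sep 0.055342623193256196 yaw 70.55049338410383 along 0.003376871091863961 perp 0.07626262830825319
nut in tool [ 0.00191354 -0.00034175  0.00187457] tray corner
```

View pics/w12z.png

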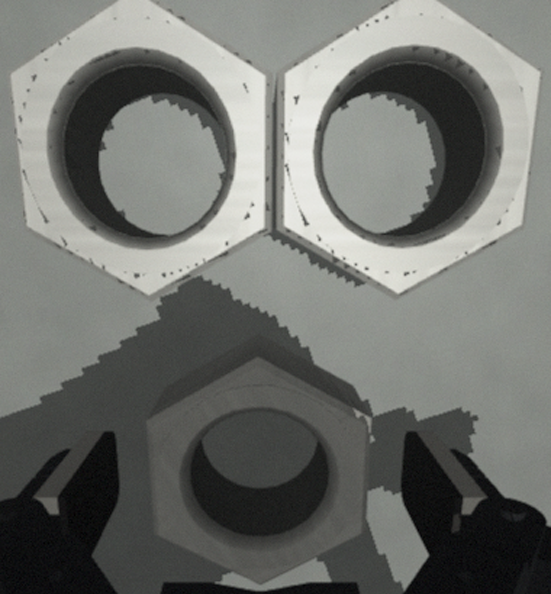

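Nut is flat on the tray again (centre ~323,325), square to the pair. Regripping.

>>> servo_tool(
  plan=[
    [[0,0,-0.2,0,-0.4,0],[0,0,-0.2,0,-0.4,0],[0,0,-0.2,0,-0.4,0],[0,0,-0.2,0,-0.4,0],[0,0,-0.2,0,-0.4,0],[0,0,-0.2,0,-0.4,0],[0,0,-0.2,0,-0.4,0]],
  ],
  claw=4.5,
  grip_force=70,
)

```text
time: 10.28
tool_pos: [0.4862, 0.1587, 0.0083]
tcp_rot: [-3.094, 0.531, -0.002]
wrist_force: [0.3, 0.6, 3.0]
width: 0.628
```

>>> servo_tool(
  plan=[
    [[0,0,-0.2,0,0,0],[0,0.1,-0.35,0,0,0],[0.3,0.2,-0.35,0,0,0],[0.6,0.34,-0.35,0,0,0],[0.9,0.34,-0.35,0,0,0],[1.2,0.34,-0.35,0,0,0],[1.5,0.34,-0.35,0,0,0],[1.7,0.34,-0.35,0,0,0],[1.8,0.34,-0.35,0,0,0],[1.8,0.34,-0.35,0,0,0]],
  ],
)

```text
time: 11.12
tool_pos: [0.5024, 0.1494, 0.0119]
tcp_rot: [-3.094, 0.531, -0.003]
wrist_force: [-0.2, -0.5, -4.9]
width: 0.627
```

Run:
```python
from h import *
totool([.4788,.1593,.0086],-109.5)
snap('wrist','w13')
im=cv2.imread('pics/w13.png')[40:440,145:525]
cv2.imwrite('pics/w13z.png',cv2.resize(im,None,fx=1.5,fy=1.5,interpolation=cv2.INTER_CUBIC))
```

```text
pos [0.5024 0.1494 0.0119] jaw yaw -109.49 q6 2.151 q1 0.241 t 11.1167 w 0.627 F [-0.2 -0.5 -4.9]
shift [-2.56 -0.15  0.33] turn [-0.13 -0.08  0.01] or [ 1.2000e-01 -2.0000e-01 -1.7999e+02]
```

View pics/w13z.png

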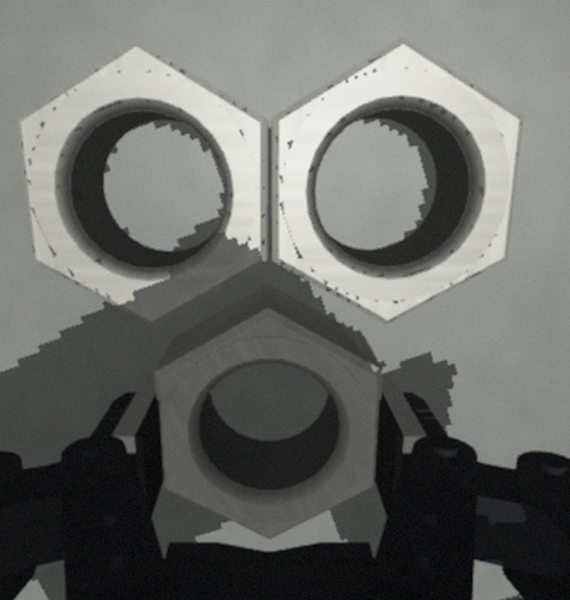

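Run:
```python
from h import *
c=load('w13')
def z(v): return np.array(v)/1.5+[145-.2,40-.2]
l,_=hexfit(ray(c,z([(137,47),(265,117),(267,262),(153,320),(35,260),(20,122)]),.033))
r,_=hexfit(ray(c,z([(404,43),(520,120),(507,257),(388,320),(275,262),(278,118)]),.033))
h,_=hexfit(ray(c,z([(268,309),(382,372),(376,487),(268,538),(160,487),(155,372)]),.0366))
d=l-r;u=d/np.hypot(*d);n=np.array([-u[1],u[0]]);t=(l+r)/2
print('sep',np.hypot(*d),'yaw',np.degrees(np.arctan2(d[1],d[0])),'along',(h-t)@u,'perp',(h-t)@n)
```

```text
centre [0.5674 0.1558] corner yaw mod60 40.65 rad [29.7 30.9 31.2 29.7 30.7 30.3]
centre [0.5492 0.1034] corner yaw mod60 40.78 rad [30.2 30.  30.5 29.9 31.1 30.4]
centre [0.5047 0.1492] corner yaw mod60 40.47 rad [31.  31.2 31.4 30.8 31.5 31. ]
sep 0.05549369682817259 yaw 70.78041883298208 along 0.0008480104341944961 perp 0.05710400814578978
```

>>> servo_tool(
  plan=[
    [[0.2,0.08,0.1,0,0,0],[0.4,0.08,0.2,0,0,0],[0.55,0.08,0.22,0,0,0],[0.65,0.08,0.22,0,0,0],[0.7,0.08,0.22,0,0,0],[0.7,0.08,0.22,0,0,0]],
  ],
)

```text
time: 11.67
tool_pos: [0.5086, 0.1463, 0.0097]
tcp_rot: [-3.094, 0.531, -0.002]
wrist_force: [0.4, -0.0, -4.7]
width: 0.624
```

Run:
```python
from h import *
totool([.4788,.1593,.0086],-109.5)
snap('wrist','w14')
im=cv2.imread('pics/w14.png')[40:440,145:525]
cv2.imwrite('pics/w14z.png',cv2.resize(im,None,fx=1.5,fy=1.5,interpolation=cv2.INTER_CUBIC))
```

```text
pos [0.5086 0.1463 0.0097] jaw yaw -109.49 q6 2.142 q1 0.232 t 11.6667 w 0.624 F [ 0.4 -0.  -4.7]
shift [-3.24 -0.23  0.1 ] turn [-0.12 -0.06  0.01] or [ 1.0000e-01 -2.0000e-01 -1.7999e+02]
```

View pics/w14z.png

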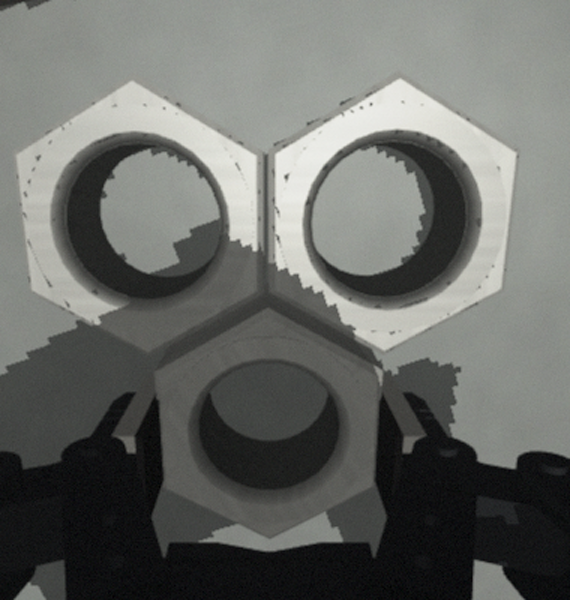

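>>> servo_tool(
  plan=[
    [[0.05,0,0,0,0,0],[0.1,0,0,0,0,0],[0.15,0,0,0,0,0],[0.18,0,0,0,0,0],[0.18,0,0,0,0,0]],
  ],
)

```text
time: 12.13
tool_pos: [0.5103, 0.1457, 0.0097]
tcp_rot: [-3.094, 0.531, -0.002]
wrist_force: [-0.0, 0.5, -4.5]
width: 0.63
```

Run:
```python
from h import *
totool([.4788,.1593,.0086],-109.5)
snap('wrist','w15')
im=cv2.imread('pics/w15.png')[40:440,145:525]
cv2.imwrite('pics/w15z.png',cv2.resize(im,None,fx=1.5,fy=1.5,interpolation=cv2.INTER_CUBIC))
```

```text
pos [0.5103 0.1457 0.0097] jaw yaw -109.49 q6 2.14 q1 0.23 t 12.1333 w 0.63 F [-0.   0.5 -4.5]
shift [-3.43 -0.23  0.11] turn [-0.13 -0.07  0.01] or [ 1.1000e-01 -2.0000e-01 -1.7999e+02]
```

View pics/w15z.png

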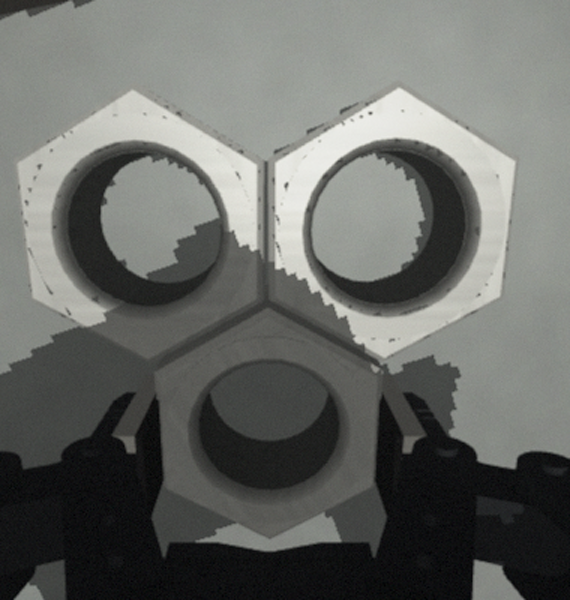

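>>> servo_tool(
  plan=[
    [[0,0,0.05,0,0,0],[0,0,0.1,0,0,0],[0,0,0.15,0,0,0],[0,0,0.17,0,0,0],[0,0,0.17,0,0,0]],
  ],
)

```text
time: 12.6
tool_pos: [0.5103, 0.1457, 0.0084]
tcp_rot: [-3.094, 0.531, -0.002]
wrist_force: [-2.4, 0.3, 0.7]
width: 0.627
```

>>> servo_tool(
  plan=[
    [[0,0,0,0,0,0],[0,0,0,0,0,0],[0,0,0,0,0,0],[0,0,0,0,0,0],[0,0,0,0,0,0]],
  ],
  claw=7.5,
)

```text
time: 13.02
tool_pos: [0.5107, 0.1458, 0.0086]
tcp_rot: [-3.094, 0.531, -0.003]
wrist_force: [-0.1, -0.1, 0.3]
width: 0.876
```

Run:
```python
from h import *
totool([.51,.146,.0086],-109.5)
snap('wrist','w16')
im=cv2.imread('pics/w16.png')[40:440,145:525]
cv2.imwrite('pics/w16z.png',cv2.resize(im,None,fx=1.5,fy=1.5,interpolation=cv2.INTER_CUBIC))
```

```text
pos [0.5107 0.1458 0.0086] jaw yaw -109.49 q6 2.14 q1 0.23 t 13.0167 w 0.876 F [-0.1 -0.1  0.3]
shift [-0.07  0.01  0.  ] turn [-0.14 -0.09  0.01] or [ 1.5000e-01 -2.2000e-01 -1.7999e+02]
```

View pics/w16z.png

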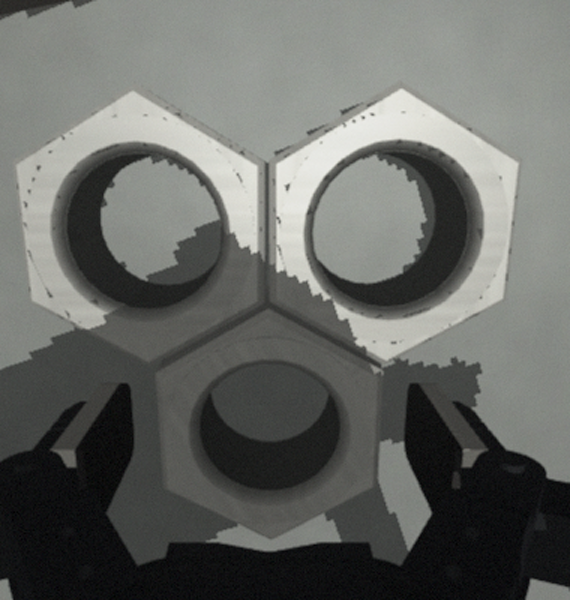

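The nut is flat and released in the notch, with thin, even seams at about (205,330) and (330,330) in the zoom. Retreating straight up.

>>> servo_tool(
  plan=[
    [[0,0,-0.8,0,0,0],[0,0,-2,0,0,0],[0,0,-4,0,0,0],[0,0,-7,0,0,0],[0,0,-11,0,0,0],[-2,0,-14,0,0,0],[-4,0,-16,0,0,0],[-4,0,-16,0,0,0],[-4,0,-16,0,0,0],[-4,0,-16,0,0,0]],
  ],
)

```text
time: 13.9
tool_pos: [0.4726, 0.1588, 0.1687]
tcp_rot: [-3.094, 0.531, -0.004]
wrist_force: [-0.2, 0.1, -1.0]
width: 0.882
```

Run:
```python
from h import *
totool([.51,.146,.0086],-109.5)
snap('wrist','w17');snap('side','s17')
a=cv2.resize(cv2.imread('pics/w17.png')[100:340,200:460],None,fx=2,fy=2,interpolation=cv2.INTER_CUBIC)
cv2.imwrite('pics/w17z.png',a)
im=cv2.imread('pics/s17.png')[230:400,190:410]
cv2.imwrite('pics/s17z.png',cv2.resize(im,None,fx=3.4,fy=3.4,interpolation=cv2.INTER_CUBIC))
```

```text
pos [0.4726 0.1588 0.1687] jaw yaw -109.47 q6 2.184 q1 0.274 t 13.9 w 0.882 F [-0.2  0.1 -1. ]
shift [ 3.91  0.   16.02] turn [-0.15 -0.14  0.03] or [   0.22   -0.24 -179.97]
```

View pics/w17.png

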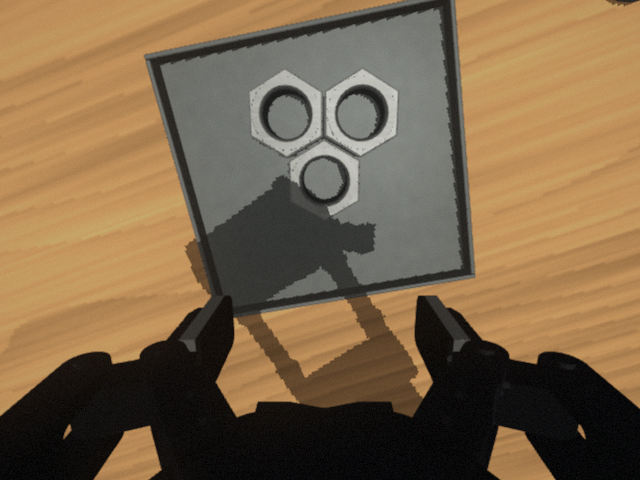

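View pics/s17z.png

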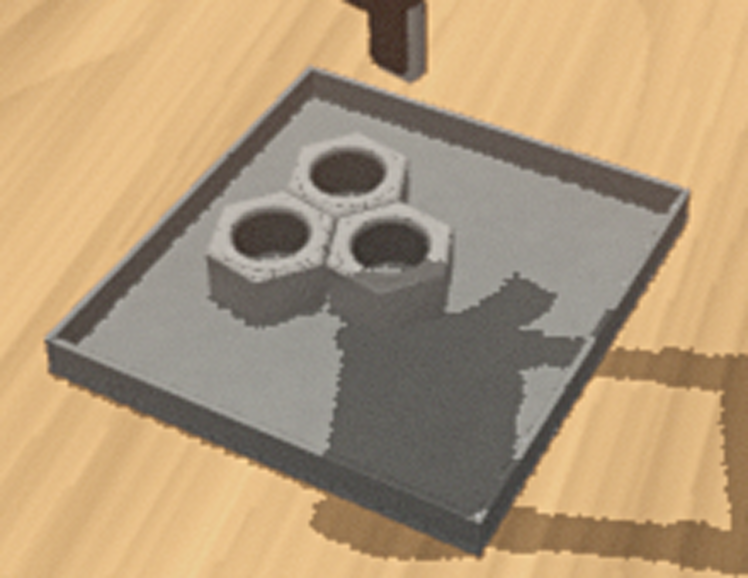

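Both views show a tight flat cluster of three nuts, with the gripper clear of them. Handing in.

```bash
python3 -c "
from h import *
print(finish_job())"
```

```text
the job is handed in; nothing more can be done
None
```

The loose 55 mm nut now lies flat in the tray, nestled in the notch between the two seated nuts. I handed the job in at about 14 s. The last wrist and side pictures show the three as one honeycomb cluster. The seams between facing flats are even and look 1–2 mm wide, judged by eye rather than measured after release. The gripper was well clear.

- **First try failed:** the first lowering caught the seated nuts' top edges with about 57 N at the wrist. That tipped the nut in the grip, because my estimate of its distance from the pair was a few millimetres off. The pair showed no visible shift.
- **Recovery:** I moved the nut to a clear part of the tray, pressed it most of the way level on the floor, and opened the fingers. It settled the last few millimetres on one edge.
- **Placing:** I regripped the nut, slid it in about 1 mm above the floor with no side contact felt, set it down and released it.
- **Disagreement:** the wrist camera measured nut corner radii 3–5 % under nominal, perhaps from chamfered corners. For the final approach I relied on the nuts' relative positions in one picture and on the wrist force.

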